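# Lower the desk lamp by one hole

## Robot

A 6-joint arm with a two-finger parallel gripper is mounted at the origin on the work surface. World frame = base frame: x ahead of the robot, y to its left, z up, the work surface at z = 0. Lengths are in mm, angles in rad, forces in N, time in s.
With the tool pointing down it reaches from about 350 to 975 mm from the base axis. Payload 4.9 kg.
Tool frame: the origin (TCP) lies midway between the tips of the shut fingers; the grasp point (between the pads) lies robot.tcp_to_grasp behind it (robot.tcp_to_grasp is the distance from the TCP to the grasp point, in mm); z points along the fingers, y is the line along which they close (so a half turn about z gives the same grasp; the last joint's range is limited). The gripper opens to 85 mm and grips with 20 to 120 N. Pads are 22 mm wide; open, the fingers measure 114 mm over their backs; the gripper's body (76 mm by 85 mm) begins 54 mm behind the grasp point. The pads swing forward as they close: fully open they stand 13 mm farther back than shut.
Start: joints at [-1.374, 0.053, 1.613, -0, 1.476, -0.119], TCP at [194.105, -594.075, 231.304] pointing down, gripper open.
Joint ranges: [-3.01, 3.01], [-1.01, 2.22], [0.06, 2.58], [-1.02, 4.17], [0.09, 2.62], [-3.14, 3.14]. Speed limits (rad/s): [2.57, 2.57, 3.14, 3.14, 3.14, 3.14].

## Interface

Orientations are given as a rotation vector (axis times angle).
In Python, from bench import robot gives the robot as it stands.
- The arm moves only by the tool apply_moves, never from a script. Its argument "series" is a list of rows, each a list of 2 entries, a list of its own where there are three numbers: the shift along the world's x, y, z scaled (see below), then the turn, a rotation vector about the world's x, y, z scaled (see below). In form: [[[tx, ty, tz], [rx, ry, rz]], ...]. A call has 1 to 8 rows; each row shifts and turns the commanded pose from where the row before left it; what a row does not reach is not made up. The controller multiplies each number of a shift by 30 mm and each number of a turn by 6 degrees. A row lasts 1/10 s, in which the tool goes at most 50 mm and 8.59 degrees, less where a joint would pass 70% of its speed; a pose out of reach is approached as far as the arm can. A call with a number of a shift or a turn outside -1 to 1 is refused whole. A call with a gripper value outside its range is refused whole. "claw" is the opening, from 0 (shut) to 1 (fully open), set as the call begins (left out, the last holds). The fingers move at their own pace and stop on an object; the grip force is fixed at half the most. Time passes only in rows, so rows that do not move let the fingers close. It gives the time, the measured TCP pose, the force, the opening and the grip force at its end, in the units of the state.
- robot.get_state(): the state, without advancing time (a new reading comes with each control period).
- robot.capture(name): name is "side" or "top" or "wrist"; returns the picture (420x560x3 uint8, blue, green, red); there is no depth.
- robot.get_calibration(name): a dict with "fx", "fy", "cx", "cy" (pixels), "k1" (the pictures are not rectified: a ray, as slopes to the right and down, at radius r is drawn at 1 + k1 r^2 times it, then the intrinsics apply), "rvec" (rotation vector, rad) and "tvec" (3), from world to camera coordinates, as OpenCV has them. Camera axes: x right, y down, z forward; pixel columns grow to the right and rows downward; lengths in mm; the calibration is good to about 2 mm. A picture is of the moment at which its call begins: read the wrist's pose just before it. get_calibration takes no time and is no camera call; for the wrist camera it gives the pose at the moment of the call.
- robot.close_job(): hands the job in; it is judged then, once.
The state is a dict: "time": time; "joint_pos": joint angles; "joint_vel": joint speeds; "effort": joint torques, N m; "eef_pos": TCP position; "eef_rot": TCP orientation; "ft_force": force on the tool from outside, world axes, zero at the start; "wrist_torque": the same for the moment, N m; "gripper_width": finger opening in mm; "gripper_force": force on a finger pad.
Only numpy, scipy, OpenCV 4.12 (cv2) and the standard library are available. Lean on these libraries where they do the work, as an engineer would, in place of code of your own. Each camera call takes 0.05 s, during which the arm holds its last target. There are 200 camera calls.

## Task

Lower the desk lamp by exactly one hole: squeeze in the sprung button on its collar, slide the collar down off the top hole, and let the catch click into the very next hole so that the button pops fully out again. How far down that hole lies differs between stands, so feel for it: never force the stand on once its catch is in a hole, do not run past the next hole, and leave the mug, the bottle and the module tray where they are.

Things in the scene. Friction and masses are not known exactly. Their poses are not given: they have to be found in the camera images.
- lamp_head (a joint): how far the lamp's sliding part has been lowered, m: 0 at the start, in the top hole; grows downward. The next hole lies anywhere from 0.030 to 0.048, unlike from stand to stand; the others follow 0.030 apart. The catch enters a hole only within 0.75 mm of its middle, then blocks both ways. The slide rubs with 5 N (6 N with the catch riding between holes) and weighs about 200 g: it stays where left
- head_top (a point): centre of the flat top of the lamp's white square collar (36 x 36 mm, 42 mm high, sides along this frame's x and y, z up), 240 to 255 mm above the desk at the start. Below it a 30 mm square sleeve runs 70 mm down over the round post. A 12 mm rod and a lamp disc 96 mm across reach 203 mm out along +x, no part of them higher than 45 mm under this point
- lamp_button: round grey sprung button, 16 mm across, on the collar's -y side (axes as head_top), 22 mm below the collar's top. Origin: centre of its outer face, at rest 24 mm from the collar's mid-plane and 6 mm out of its face. Pressed along +y: starts at 2.4 N, flush at 5 N; 4 mm in frees the catch. Let go between holes, it stays about 4 mm sunk; in a hole it pops fully out
- lamp_post: fixed upright round aluminium post, 18 mm across, drilled through along y with four holes in a column (7.5 mm high), the top one hidden in the sleeve; the sliding part rides on it. Origin on its axis at the underside of the base, z up
- lamp_base: fixed round white base of the lamp, 124 mm across, its top 20 to 30 mm above the desk; origin on the post's axis at its underside, x and y as those of head_top
- module_tray: loose wooden tray, 85 x 130 x 30 mm, with memory modules, standing beyond the lamp; origin under its centre. Leave it alone
- mug: loose white mug, 80 mm across, 90 mm high, to the left (+y); origin under its centre. Leave it alone
- glue_bottle: loose white bottle, 42 mm across, 85 mm high, to the right (-y); origin under its centre. Leave it alone
- catch (a point): tip of the catch, hidden in the sleeve 65 mm below the button and one piece with it; it enters the post's holes from the post's +y side and is drawn out as the button goes in

How it is judged:
By the outcome, as a careful person would: the job done as asked, in the order asked, and still so for the second after the job is handed in, with the robot touching nothing.
It also fails if it takes over 38 s, if anything falls off the work surface, if the arm or the gripper's body presses on something with over 40 N, if the wrist force passes 120 N, or if a joint passes its speed limit or range.

## Working session

There is one attempt and no reset: what is moved stays moved. The work goes in short steps, Python scripts to look and compute and a tool call to move; the robot and the scene stay as the last step left them, time stands still between calls to the robot, and variables do not carry over. Pictures are saved under pics/ and viewed, at most 10 in all, crops included, and the job is handed in when it is done.

Besides the shell and the picture viewer there is one more tool, called after ">>>" as a command line: name --argument value ..., lists and objects as JSON in quotes. apply_moves: Moves the arm, as the interface text tells. Shifts and turns lie within -1 to 1; 1 stands for 30 mm of shift or 6 degrees of turn. Its arguments: {"type":"object","properties":{"series":{"type":"array","items":{"type":"array"}},"claw":{"type":"number"}},"required":["series"]}

```bash
ls; mkdir -p pics; python3 - <<'E'
from bench import robot
import cv2
s=robot.get_state()
for k in s: print(k,s[k])
print(robot.tcp_to_grasp)
for n in("side","top"):
    cv2.imwrite(f"pics/{n}0.png",robot.capture(n)); print(robot.get_calibration(n))
E
```

```text
pics
time 0.0
joint_pos [-1.37401685e+00  5.33678772e-02  1.61434056e+00 -1.49212625e-05
  1.47601996e+00 -1.18972761e-01]
joint_vel [ 0.00018705  0.00098067  0.00042693 -0.00198505 -0.00025968  0.00042167]
effort [-1.60863412e-03 -3.93684340e+01 -3.70178175e+01 -3.13030005e-04
  6.93973299e-03  1.48626276e-05]
eef_pos [ 193.96702463 -593.4565659   230.02839733]
eef_rot [-3.10041465e+00 -4.93591413e-01  1.53688970e-04]
ft_force [-0.21040484 -0.10556491  0.09409857]
wrist_torque [ 0.05130269 -0.00608822  0.01834743]
gripper_force 0.0
gripper_width 85.38478895696865
18.700000000000003
{'fx': 437.42916280961185, 'fy': 437.42916280961185, 'cx': 278.6297296195317, 'cy': 214.46638296229435, 'k1': -0.1157343644584725, 'rvec': array([ 0.84108557, -2.56045804,  1.03789032]), 'tvec': array([533.51756283, 375.51083171, 895.31923219])}
{'fx': 473.4375164161474, 'fy': 473.4375164161474, 'cx': 281.65603648533795, 'cy': 209.93092133151023, 'k1': -0.052765714139374684, 'rvec': array([ 2.18948388, -2.02446165,  0.21339835]), 'tvec': array([ -29.69976532,  665.00915711, 1066.01423803])}
```

View pics/side0.png

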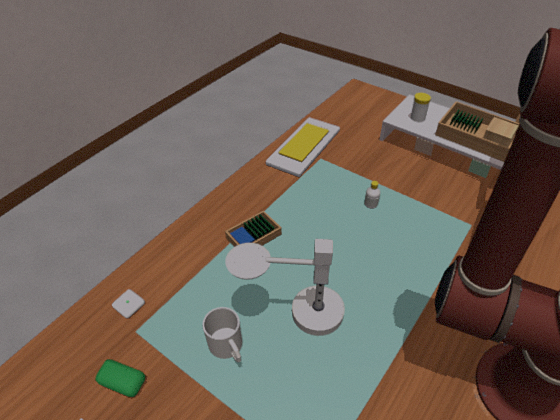

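View pics/top0.png

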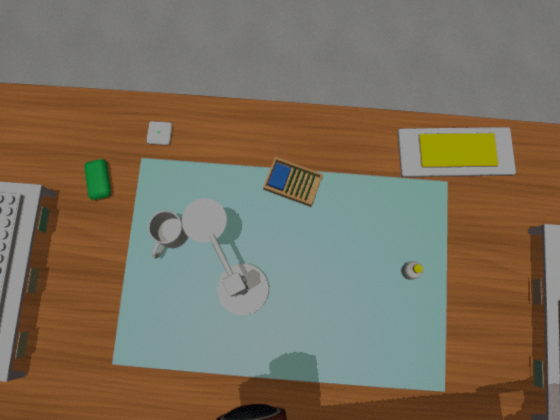

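Side view: collar top near (324,243), base (318,310), lamp disc (248,261), mug (222,332). Top view: collar (234,284), disc (204,220), base (243,289), mug (167,230). The lamp is yawed toward +y. I'll enlarge the collar in both.

```bash
python3 - <<'E'
import cv2,numpy as np
a=cv2.imread("pics/side0.png")[225:335,270:370]; b=cv2.imread("pics/top0.png")[255:325,195:280]
a=cv2.resize(a,(400,440),interpolation=cv2.INTER_CUBIC); b=cv2.resize(b,None,fx=4.7,fy=4.7,interpolation=cv2.INTER_CUBIC)
o=np.zeros((440,800,3),np.uint8); o[:,:400]=a; o[:b.shape[0],400:400+b.shape[1]]=b[:440,:400]
cv2.imwrite("pics/crop.png",o)
E
```

```text
(no output)
```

View pics/crop.png

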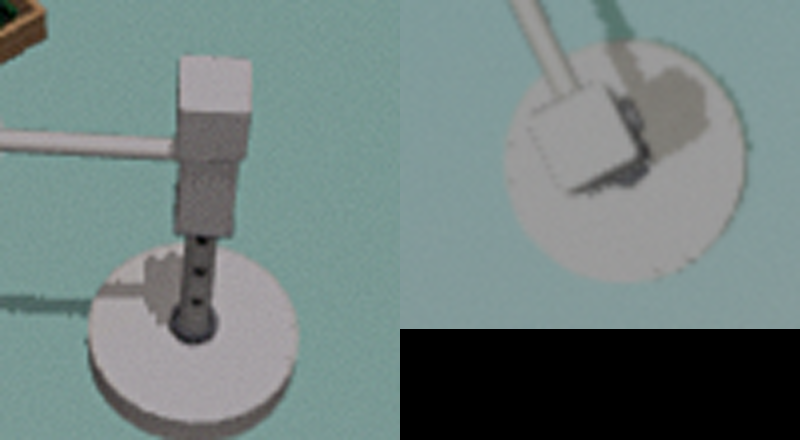

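The crop shows the collar-top corners: top view (528,130), (603,85), (640,150), (567,192); side view (182,57), (251,60), (250,113), (178,110) in crop pixels. The rod leaves to the left and three post holes are visible under the sleeve. Next I triangulate.

```bash
cat > geo.py <<'E'
import cv2,numpy as np
from bench import robot
def ray(c,uv):
    K=np.array([[c['fx'],0,c['cx']],[0,c['fy'],c['cy']],[0,0,1.]])
    p=cv2.undistortPoints(np.array([[uv]],float),K,np.array([c['k1'],0,0,0.]))[0,0]
    R=cv2.Rodrigues(np.array(c['rvec'],float))[0]
    d=R.T@np.array([p[0],p[1],1]); return -R.T@np.array(c['tvec']),d/np.linalg.norm(d)
def onz(c,uv,z):
    o,d=ray(c,uv); return o+d*(z-o[2])/d[2]
def tri(c1,u1,c2,u2):
    o1,d1=ray(c1,u1);o2,d2=ray(c2,u2)
    t=np.linalg.lstsq(np.c_[d1,-d2],o2-o1,rcond=None)[0]
    a,b=o1+t[0]*d1,o2+t[1]*d2; return (a+b)/2,np.linalg.norm(a-b)
def proj(c,P):
    K=np.array([[c['fx'],0,c['cx']],[0,c['fy'],c['cy']],[0,0,1.]])
    return cv2.projectPoints(np.array(P,float).reshape(-1,3),np.array(c['rvec'],float),np.array(c['tvec'],float),K,np.array([c['k1'],0,0,0.]))[0][:,0]
E
python3 - <<'E'
from geo import *
np.set_printoptions(precision=1,suppress=True)
T,S=robot.get_calibration("top"),robot.get_calibration("side")
tc=np.array([(528,130),(603,85),(640,150),(567,192)],float); tc=(tc-[400,0])/4.7+[195,255]
sc=np.array([(182,57),(251,60),(250,113),(178,110)],float)/4+[270,225]
P,e=tri(T,tc.mean(0),S,sc.mean(0)); print("head_top",P,e)
for c,q in((T,tc),(S,sc)):
    Q=np.array([onz(c,u,P[2])[:2] for u in q]); print(Q.tolist())
    d=np.roll(Q,-1,0)-Q; print("len",np.linalg.norm(d,axis=1),"ang",np.degrees(np.arctan2(d[:,1],d[:,0]))%90)
D,e=tri(T,(204.5,220.5),S,(248,261)); print("disc",D,e,"yaw",np.degrees(np.arctan2(D[1]-P[1],D[0]-P[0])),np.linalg.norm((D-P)[:2]))
b=(np.array([625,160])-[400,0])/4.7+[195,255]
print("base",onz(T,b,25),"mug",onz(T,(167,228),90),"bottle",onz(T,(416,269),85),"tray",onz(T,(293,182),30))
E
```

```text
head_top [472.7 100.8 247.2] 1.833088259672448
[[473.79592230832134, 124.21315641013314], [494.8512724454613, 94.86299377730452], [469.3082241420269, 76.97084664953326], [449.7469857603058, 105.51335391103424]]
len [36.1 31.2 34.6 30.5] ang [35.7 35.  34.4 37.9]
[[497.11932297533417, 95.31860011717151], [467.90853029270386, 76.69881067989445], [450.1157574109093, 106.21856314725414], [479.70572118428566, 125.24118433419494]]
len [34.6 34.5 35.2 34.6] ang [32.5 31.1 32.7 30.2]
disc [605.  183.5 186.7] 0.9356312651821664 yaw 32.02578860486727 156.080794322339
base [472.8 101.2  25. ] mug [596.8 286.4  90. ] bottle [ 547.  -299.1   85. ] tray [747.5   0.1  30. ]
```

>>> apply_moves --series '[[[0.387,0.965,0.35],[0,0,0.1]],[[0.387,0.965,0.35],[0,0,0.1]],[[0.387,0.965,0.35],[0,0,0.1]],[[0.387,0.965,0.35],[0,0,0.1]],[[0.387,0.965,0.35],[0,0,0.1]],[[0.387,0.965,0.35],[0,0,0.1]],[[0.387,0.965,0.35],[0,0,0.1]],[[0.387,0.965,0.35],[0,0,0.1]]]' --claw 1

```text
time: 0.9
eef_pos: [287.1, -361.0, 315.1]
eef_rot: [-3.078, -0.624, 0.0]
ft_force: [1.3, 0.3, -0.1]
gripper_width: 85.3
gripper_force: 0.0
```

>>> apply_moves --series '[[[0.387,0.965,0],[0,0,0.1]],[[0.387,0.965,0],[0,0,0.1]],[[0.387,0.965,0],[0,0,0.1]],[[0.387,0.965,0],[0,0,0.1]],[[0.387,0.965,0],[0,0,0.1]],[[0.387,0.965,0],[0,0,0.1]],[[0.387,0.965,0],[0,0,0.1]],[[0.387,0.965,0],[0,0,0.1]]]'

```text
time: 1.7
eef_pos: [379.9, -129.5, 314.8]
eef_rot: [-3.05, -0.752, 0.0]
ft_force: [0.3, -0.5, 0.9]
gripper_width: 85.3
gripper_force: 0.0
```

>>> apply_moves --series '[[[0.387,0.965,0],[0,0,0.1]],[[0.387,0.965,0],[0,0,0.1]],[[0.387,0.965,0],[0,0,0.1]],[[0.387,0.965,0],[0,0,0.1]],[[0.387,0.965,0],[0,0,0.1]],[[0.387,0.965,0],[0,0,0.1]],[[0.387,0.965,0],[0,0,0.1]],[[0,0,0],[0,0,0]]]'

```text
time: 2.5
eef_pos: [461.3, 74.3, 314.4]
eef_rot: [-3.017, -0.869, 0.002]
ft_force: [0.8, -0.6, -0.4]
gripper_width: 85.2
gripper_force: 0.0
```

```bash
python3 - <<'E'
from geo import *
c=robot.get_calibration("wrist"); im=robot.capture("wrist"); cv2.imwrite("pics/w1.png",im)
np.savez("w1.npz",**{k:np.array(v) for k,v in c.items()})
r=np.radians(32);R=np.array([[np.cos(r),-np.sin(r)],[np.sin(r),np.cos(r)]])
P=[list(np.array([472.7,101])+R@np.array(q)*18)+[247.2] for q in((1,1),(1,-1),(-1,-1),(-1,1))]
print(proj(c,P), robot.get_state()['eef_pos'])
E
```

```text
[[219.43336725 161.32654748]
 [282.2861589  161.49605153]
 [281.95886712 220.59103156]
 [222.27764737 220.32003148]] [460.97436126  72.99348976 314.52275246]
```

View pics/w1.png

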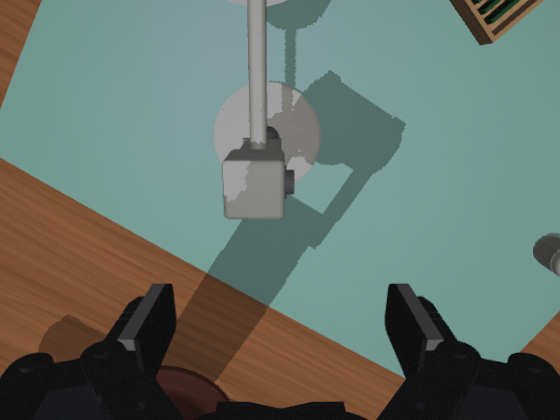

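The wrist view shows the collar top at u 223–285, v 160–218, with the button to its right at (289,182). Yaw matches 32°, and the centre sits about 1.5 mm further toward the button than I predicted.

>>> apply_moves --series '[[[0.41,0.91,0],[0,0,0]],[[0,0,-0.6],[0,0,0]],[[0,0,-0.6],[0,0,0]],[[0,0,-0.3],[0,0,0]],[[0,0,0],[0,0,0]],[[0,0,0],[0,0,0]]]'

```text
time: 3.15
eef_pos: [473.5, 98.5, 270.8]
eef_rot: [3.021, 0.862, 0.001]
ft_force: [-0.3, -0.0, 0.4]
gripper_width: 85.3
gripper_force: 0.0
```

```bash
python3 - <<'E'
from geo import *
s=robot.get_state(); c=robot.get_calibration("wrist"); im=robot.capture("wrist")
cv2.imwrite("pics/w2.png",im)
r=np.radians(32);R=np.array([[np.cos(r),-np.sin(r)],[np.sin(r),np.cos(r)]])
P=[list(np.array([473.3,100])+R@np.array(q)*18)+[247.2] for q in((1,1),(1,-1),(-1,-1),(-1,1))]
print(proj(c,P), s['eef_pos'],s['ft_force'])
E
```

```text
[[238.86559591 227.17352924]
 [313.75600189 227.07974179]
 [311.7354811  292.49165979]
 [241.59644766 292.55021291]] [473.49578691  98.54730781 270.76660903] [-0.32643509 -0.04730995  0.44491096]
```

View pics/w2.png

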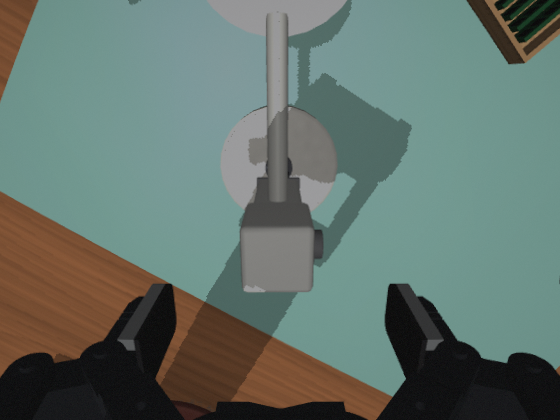

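The collar top now shows at u 241–314, v 227–291, within 1 px of the prediction, and the open fingers straddle it. I'll descend and squeeze.

>>> apply_moves --series '[[[0,0.03,-0.565],[0,0,0]],[[0,0,-0.565],[0,0,0]],[[0,0,-0.565],[0,0,0]],[[0,0,-0.565],[0,0,0]],[[0,0,0],[0,0,0]],[[0,0,0],[0,0,0]]]'

```text
time: 3.8
eef_pos: [472.9, 100.0, 201.5]
eef_rot: [-3.02, -0.863, 0.003]
ft_force: [-0.5, 0.1, 0.7]
gripper_width: 85.4
gripper_force: 0.0
```

>>> apply_moves --series '[[[0,0,0],[0,0,0]],[[0,0,0],[0,0,0]],[[0,0,0],[0,0,0]],[[0,0,0],[0,0,0]]]' --claw 0.57

```text
time: 4.2
eef_pos: [473.7, 100.0, 203.1]
eef_rot: [3.02, 0.863, 0.002]
ft_force: [-0.4, 0.3, 0.1]
gripper_width: 48.5
gripper_force: 0.0
```

>>> apply_moves --series '[[[0,0,0],[0,0,0]],[[0,0,0],[0,0,0]],[[0,0,0],[0,0,0]],[[0,0,0],[0,0,0]]]' --claw 0.4

```text
time: 4.6
eef_pos: [473.5, 100.5, 202.8]
eef_rot: [-3.02, -0.863, -0.001]
ft_force: [-1.2, 3.2, 2.5]
gripper_width: 35.6
gripper_force: 59.9
```

Width is 36 mm, so the button is flush and clamped, with little side load. I'll slide down 20 mm, staying short of the earliest possible hole at 30.

>>> apply_moves --series '[[[0,0,-0.04],[0,0,0]],[[0,0,-0.08],[0,0,0]],[[0,0,-0.08],[0,0,0]],[[0,0,-0.08],[0,0,0]]]'

```text
time: 5.0
eef_pos: [473.5, 100.4, 194.0]
eef_rot: [-3.02, -0.863, -0.001]
ft_force: [-1.4, 4.3, 3.9]
gripper_width: 35.8
gripper_force: 59.9
```

>>> apply_moves --series '[[[0,0,-0.1],[0,0,0]],[[0,0,-0.1],[0,0,0]],[[0,0,-0.1],[0,0,0]],[[0,0,-0.06],[0,0,0]],[[0,0,-0.03],[0,0,0]],[[0,0,0],[0,0,0]]]'

```text
time: 5.6
eef_pos: [473.5, 100.4, 182.0]
eef_rot: [-3.02, -0.863, -0.001]
ft_force: [-1.1, 5.6, 2.1]
gripper_width: 35.4
gripper_force: 59.8
```

Slid 20 mm. I'll release, rise above the collar, shut the fingers and push on the top.

>>> apply_moves --series '[[[0,0,0],[0,0,0]],[[0,0,0],[0,0,0]],[[0,0,0],[0,0,0]],[[0,0,0],[0,0,0]]]' --claw 0.75

```text
time: 6.0
eef_pos: [473.4, 99.7, 182.2]
eef_rot: [3.02, 0.863, -0.001]
ft_force: [-0.1, -0.7, -0.5]
gripper_width: 64.1
gripper_force: 0.0
```

>>> apply_moves --series '[[[0,0,0.5],[0,0,0]],[[0,0,0.7],[0,0,0]],[[0,0,0.7],[0,0,0]],[[0,0,0.4],[0,0,0]],[[0,0,0],[0,0,0]]]'

```text
time: 6.5
eef_pos: [474.8, 100.0, 254.6]
eef_rot: [3.019, 0.863, 0.008]
ft_force: [0.2, -0.1, -0.6]
gripper_width: 64.3
gripper_force: 0.0
```

>>> apply_moves --series '[[[0,0,0],[0,0,0]],[[0,0,0],[0,0,0]],[[0,0,0],[0,0,0]],[[0,0,0],[0,0,0]],[[0,0,0],[0,0,0]],[[0,0,0],[0,0,0]],[[0,0,0],[0,0,0]],[[0,0,0],[0,0,0]]]' --claw 0

```text
time: 7.3
eef_pos: [473.5, 100.0, 251.4]
eef_rot: [-3.021, -0.863, -0.0]
ft_force: [-0.5, 0.4, 1.1]
gripper_width: 0.2
gripper_force: 0.0
```

```bash
python3 - <<'E'
from geo import *
s=robot.get_state(); T=robot.capture("side"); W=robot.capture("wrist")
a=cv2.resize(T[200:340,240:400],(480,420),interpolation=cv2.INTER_CUBIC)
o=np.hstack([a,W[:, 120:440]]); cv2.imwrite("pics/m3.png",o); print(s['eef_pos'],s['time'],s['gripper_width'],s['ft_force'])
E
```

```text
[473.45188742  99.96505257 251.41977674] 7.3 0.15875302132313523 [-0.47199921  0.3523837   1.13175247]
```

View pics/m3.png

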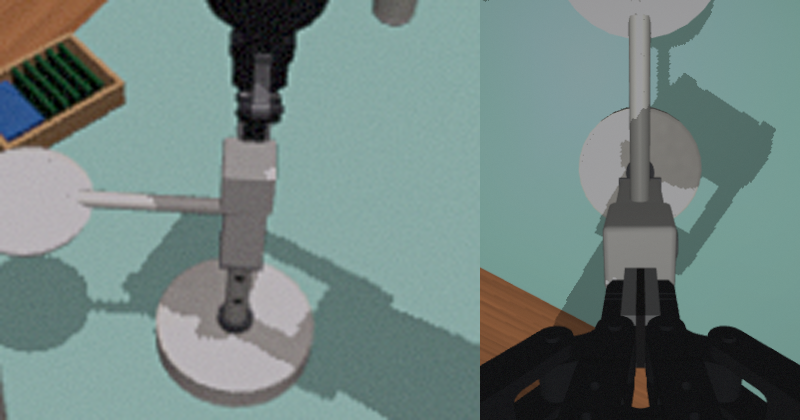

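The collar is lowered 20 mm, its top clear under the shut fingers, and the button is still sunk, showing only a sliver at the collar's right edge. I'll go down to touch it.

>>> apply_moves --series '[[[0,0,-0.35],[0,0,0]],[[0,0,-0.3],[0,0,0]],[[0,0,-0.03],[0,0,0]],[[0,0,-0.02],[0,0,0]],[[0,0,-0.02],[0,0,0]],[[0,0,-0.02],[0,0,0]]]'

```text
time: 8.0
eef_pos: [473.5, 100.0, 229.4]
eef_rot: [3.021, 0.863, 0.0]
ft_force: [-0.4, -0.1, -0.4]
gripper_width: 0.3
gripper_force: 0.0
```

>>> apply_moves --series '[[[0,0,-0.02],[0,0,0]],[[0,0,-0.02],[0,0,0]],[[0,0,-0.02],[0,0,0]],[[0,0,-0.02],[0,0,0]]]'

```text
time: 8.4
eef_pos: [473.6, 100.0, 227.6]
eef_rot: [3.02, 0.863, 0.001]
ft_force: [-2.5, 0.6, 4.5]
gripper_width: -0.1
gripper_force: 2.3
```

>>> apply_moves --series '[[[0,0,-0.02],[0,0,0]],[[0,0,-0.02],[0,0,0]],[[0,0,-0.02],[0,0,0]],[[0,0,-0.02],[0,0,0]]]'

```text
time: 8.8
eef_pos: [473.5, 100.0, 224.4]
eef_rot: [3.021, 0.863, 0.0]
ft_force: [-1.1, -0.4, 4.8]
gripper_width: -0.0
gripper_force: 2.3
```

>>> apply_moves --series '[[[0,0,-0.02],[0,0,0]],[[0,0,-0.02],[0,0,0]],[[0,0,-0.02],[0,0,0]],[[0,0,-0.02],[0,0,0]],[[0,0,-0.02],[0,0,0]],[[0,0,-0.015],[0,0,0]]]'

```text
time: 9.4
eef_pos: [473.5, 100.0, 220.9]
eef_rot: [3.021, 0.863, 0.0]
ft_force: [-1.2, -0.4, 5.4]
gripper_width: -0.3
gripper_force: 2.3
```

Sliding steadily at about 5 N. From here I'll use short calls and check the force after each.

>>> apply_moves --series '[[[0,0,-0.013],[0,0,0]],[[0,0,-0.013],[0,0,0]],[[0,0,-0.013],[0,0,0]],[[0,0,-0.013],[0,0,0]]]'

```text
time: 9.8
eef_pos: [473.5, 100.0, 219.4]
eef_rot: [3.021, 0.863, 0.0]
ft_force: [0.0, -0.4, 4.3]
gripper_width: -0.5
gripper_force: 2.3
```

>>> apply_moves --series '[[[0,0,-0.013],[0,0,0]],[[0,0,-0.013],[0,0,0]],[[0,0,-0.013],[0,0,0]],[[0,0,-0.013],[0,0,0]]]'

```text
time: 10.2
eef_pos: [473.5, 100.0, 217.8]
eef_rot: [3.021, 0.863, 0.0]
ft_force: [1.2, -0.5, 5.1]
gripper_width: -0.1
gripper_force: 2.3
```

>>> apply_moves --series '[[[0,0,-0.013],[0,0,0]],[[0,0,-0.013],[0,0,0]],[[0,0,-0.013],[0,0,0]],[[0,0,-0.013],[0,0,0]]]'

```text
time: 10.6
eef_pos: [473.5, 100.0, 216.3]
eef_rot: [3.021, 0.863, 0.0]
ft_force: [1.0, 0.6, 3.8]
gripper_width: 0.0
gripper_force: 2.1
```

>>> apply_moves --series '[[[0,0,-0.013],[0,0,0]],[[0,0,-0.013],[0,0,0]],[[0,0,-0.013],[0,0,0]],[[0,0,-0.013],[0,0,0]]]'

```text
time: 11.0
eef_pos: [473.5, 100.0, 214.6]
eef_rot: [-3.021, -0.863, -0.0]
ft_force: [1.9, 0.7, 2.4]
gripper_width: 0.1
gripper_force: 1.3
```

>>> apply_moves --series '[[[0,0,-0.013],[0,0,0]],[[0,0,-0.013],[0,0,0]],[[0,0,-0.013],[0,0,0]],[[0,0,-0.013],[0,0,0]]]'

```text
time: 11.4
eef_pos: [473.5, 100.0, 214.1]
eef_rot: [3.021, 0.863, 0.0]
ft_force: [-0.4, -0.2, 8.1]
gripper_width: 0.2
gripper_force: 4.0
```

Force rose to 8 N and the tool moved only 0.5 mm, so the catch has probably clicked in. I'll look at the button before pushing any more.

```bash
python3 - <<'E'
from geo import *
W=robot.capture("wrist"); s=robot.get_state(); print(s['eef_pos'],s['ft_force'],s['gripper_force'])
cv2.imwrite("pics/w4.png",cv2.resize(W[200:340,200:400],(800,560),interpolation=cv2.INTER_CUBIC))
E
```

```text
[473.49913968  99.94130911 214.14529089] [-2.02340093  0.18753044  6.72712998] 3.422032557427883
```

View pics/w4.png

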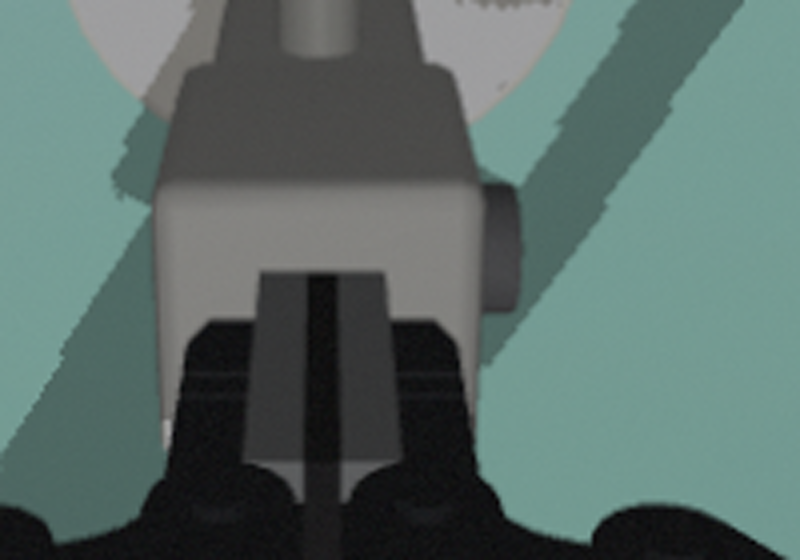

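The button at (500,248) sticks out about 4.2 mm at collar-top scale, the same as the fully-out view in w2, where it was 4.4 mm. The catch is in the hole, so I'll retreat straight up.

>>> apply_moves --series '[[[0,0,0.3],[0,0,0]],[[0,0,0.6],[0,0,0]],[[0,0,0.8],[0,0,0]],[[0,0,0.8],[0,0,0]],[[0,0,0.5],[0,0,0]],[[0,0,0],[0,0,0]],[[0,0,0],[0,0,0]]]'

```text
time: 12.15
eef_pos: [473.1, 99.9, 302.3]
eef_rot: [-3.02, -0.863, 0.002]
ft_force: [-0.4, 0.0, -0.6]
gripper_width: -0.1
gripper_force: 0.0
```

```bash
python3 - <<'E'
from geo import *
W=robot.capture("wrist"); S=robot.capture("side"); s=robot.get_state(); print(s['eef_pos'],s['ft_force'],s['time'])
a=cv2.resize(S[200:340,240:400],(480,420),interpolation=cv2.INTER_CUBIC)
cv2.imwrite("pics/m5.png",np.hstack([a,W[:,120:440]]))
E
```

```text
[472.68366152  99.94458548 301.19289896] [-0.00864374  0.48116524  0.12060922] 12.25
```

View pics/m5.png

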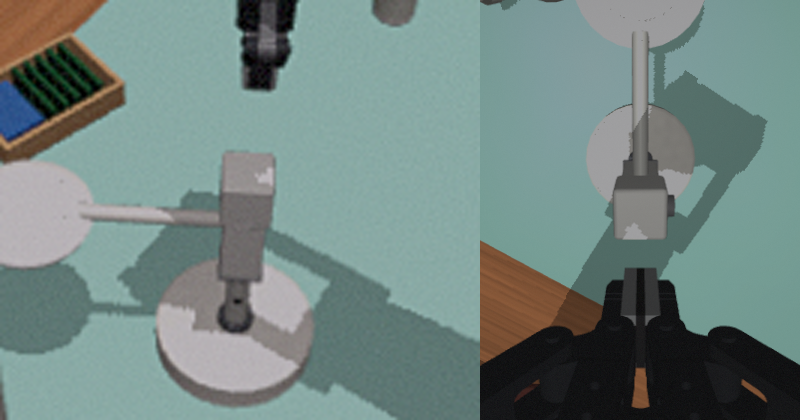

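The robot is clear of the lamp, the button at (671,206) is fully out, and the tray is where it was. I'll hand in the job.

```bash
python3 -c "
from bench import robot
print(robot.close_job())"
```

```text
the job is handed in; nothing more can be done
None
```

The lamp is down one hole, about 33 mm: the catch clicked in, the button is fully out and the arm is clear of the lamp; I handed the job in at about 12 s, and no verdict came back.

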